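# Run the thread ring gauge home on the large stud

### The job

Check the thread of the thick stud in this test lab: turn the larger of the two knurled ring gauges, already started on its stud, clockwise (seen from above) until you feel it come up firm at the end of its thread, less than a quarter turn away, then let go. Stop as soon as the resistance has clearly risen, do not wrench the stud round, and leave the smaller gauge as it is.

Things in the scene. Friction and masses are not known exactly. Their poses are not given: they have to be found in the camera images.
- ring_center (a point): Centre of the larger ring gauge: an upright knurled steel ring, 52 mm across, 22 mm high, centre 71 mm above the table, on a vertical stud 20 mm thick that ends 10 mm above it. Grip it across the diameter from above, at any yaw. Below: a collar 38 mm across and a fixed round foot 110 mm across, 28 mm high, with a graduated plate. z is up; x, y turn with the ring.
- ring_gauge (a joint): Turn of the larger ring on its stud, rad, growing clockwise seen from above. Starts at 0.5 to 1.0; the thread ends at 1.6. Runs with 0.03 N m friction and stays where left. At the thread's end the black line on the ring's top points at the one long thick mark of the plate, whose marks are 1/8 turn apart.
- stud (a joint): Twist of the thick stud in its sprung holder, rad, positive clockwise seen from above, 0 at rest. Under 0.04 while the ring runs free; at the thread's end the stud turns along with the ring against a spring of 1.5 N m/rad. Resistance has clearly risen at 0.08 (0.12 N m); over 0.5 (0.75 N m) is wrenching. Released, it springs back to 0.
- small_mark (a point): Point on the rim, half-way up, of the smaller ring gauge, to be left alone: a knurled ring 34 mm across, 16 mm high, on a stud 10 mm thick and a foot like the other's; its axis is 17 mm from this point, which is 70 mm above the table. The two stands may be either way round; a loose ring on the table is only a spare.
Mind the look-alikes: they are no part of the job. What is shaped like the part that bears ring_center but brown or turquoise is not meant.

How it is judged:
On the way:
1. the larger ring gauge has come up firm: it is at the end of its thread and the stud has begun to twist (over 0.08 rad) (value of joint ring_gauge above 1.5 rad and value of joint stud above 0.08 rad), for 0.1 s.
At the end, for the whole second after the job is handed in: The larger ring gauge is left at the end of its thread (within 10 degrees), released, with its stud sprung back (within 0.06 rad of 0) and at rest; the smaller gauge has not been turned (its rim mark within 8 mm of its start) (value of joint ring_gauge above 1.43 rad and value of joint stud between -0.06 and 0.06 rad and velocity of joint ring_gauge below 0.1 rad/s and distance of small_mark from where it was at the start of the episode below 0.008 m); the robot touches nothing.
It fails at once if the thick stud is wrenched round by more than 0.5 rad (value of joint stud above 0.5 rad).
It fails at once if the smaller gauge is turned (rim mark moved by more than 8 mm) (distance of small_mark from where it was at the start of the episode above 0.008 m).
It also fails if it takes over 30 s, if anything falls off the work surface, if the arm or the gripper's body presses on something with over 40 N, if the wrist force passes 120 N, or if a joint passes its speed limit or range.

### The arm

A 6-joint arm with a two-finger parallel gripper is mounted at the origin on the work surface. World frame = base frame: x ahead of the robot, y to its left, z up, the work surface at z = 0. Lengths are in m, angles in rad, forces in N, time in s.
With the tool pointing down it reaches from about 0.35 to 0.975 m from the base axis. Payload 7.1 kg.
Tool frame: the origin (TCP) lies midway between the tips of the shut fingers; the grasp point (between the pads) lies 19 mm behind it; z points along the fingers, y is the line along which they close (so a half turn about z gives the same grasp; the last joint's range is limited). The gripper opens to 88 mm and grips with 3 to 60 N. Pads are 20 mm wide; open, the fingers measure 115 mm over their backs; the gripper's body (75 mm by 178 mm) begins 61 mm behind the grasp point.
Start: joints at [1.208, 0.423, 1.63, -0, 1.089, -0.019], TCP at [0.211, 0.588, 0.193] pointing down, gripper open.
Joint ranges: [-3, 3], [-0.9, 2.11], [0.09, 2.58], [-1.31, 4.45], [0.11, 2.69], [-2.54, 2.54]. Speed limits (rad/s): [2.39, 2.39, 3.01, 3.14, 3.14, 3.14].

### API

Orientations are given as [roll, pitch, yaw] about the fixed x, y, z axes, in that order (R = Rz(yaw) Ry(pitch) Rx(roll)).
In Python, from bench import arm gives the robot as it stands. The module is installed in compiled form; this text tells all that it offers.
- The arm moves only by the tool jog_arm, never from a script. Its argument "targets" is a list of rows, each an object of numbers: "fingers": the closure, from 0 (fully open) to 1 (shut); "tx", "ty", "tz": the shift along the tool's x, y, z in mm; "ax", "ay", "az": the turn, a rotation vector about the tool's x, y, z in rad. In form: [{"fingers": .., "tx": .., "ty": .., "tz": .., "ax": .., "ay": .., "az": ..}, ...]. A call has 1 to 8 rows; each row shifts and turns the commanded pose from where the row before left it, along the tool's axes as they then stand; what a row does not reach is not made up. A row lasts 1/12 s, in which the tool goes at most 41.7 mm and 7.16 degrees, less where a joint would pass 70% of its speed; a pose out of reach is approached as far as the arm can. A call is refused whole if a number of a shift passes 41.7 or a number of a turn 0.125, either way. A call with a gripper value outside its range is refused whole. The fingers move at their own pace and stop on an object; the grip force is fixed at half the most. Time passes only in rows, so rows that do not move let the fingers close. It gives the time, the measured TCP pose, the force, the opening and the grip force at its end, in the units of the state.
- arm.get_obs(): the state, without advancing time (a new reading comes with each control period).
- arm.read_camera(name): name is "scene" or "side" or "wrist"; returns the picture (480x640x3 uint8, blue, green, red); there is no depth.
- arm.camera_model(name): a dict with "fx", "fy", "cx", "cy" (pixels), "cam_to_world" (4x4, takes a point from camera to world coordinates). Camera axes: x right, y down, z forward; pixel columns grow to the right and rows downward; lengths in m; the calibration is good to about 2 mm. The wrist camera is an equidistant fisheye: a pixel r from the principal point sees the ray r / f radians off the axis. A picture is of the moment at which its call begins: read the wrist's pose just before it. camera_model takes no time and is no camera call; for the wrist camera it gives the pose at the moment of the call.
- arm.job_done(): hands the job in; it is judged then, once.
The state is a dict: "t": time; "joints": joint angles; "qvel": joint speeds; "effort": joint torques, N m; "tool_pos": TCP position; "tool_rot": TCP orientation; "ft_force": force on the tool from outside, world axes, zero at the start; "wrist_torque": the same for the moment, N m; "finger_gap": finger opening in m; "grip_force": force on a finger pad.
Only numpy, scipy, OpenCV 4.12 (cv2) and the standard library are available. Lean on these libraries where they do the work, as an engineer would, in place of code of your own. Each camera call takes 0.05 s, during which the arm holds its last target. There are 200 camera calls.

## Working session

There is one attempt and no reset: what is moved stays moved. The work goes in short steps, Python scripts to look and compute and a tool call to move; the robot and the scene stay as the last step left them, time stands still between calls to the robot, and variables do not carry over. Pictures are saved under pics/ and viewed, at most 10 in all, crops included, and the job is handed in when it is done.

Besides the shell and the picture viewer there is one more tool, called after "Emit:" in YAML: its name, and indented under it one key for each argument. jog_arm: Moves the arm, as the interface text tells. Its arguments: {"type":"object","properties":{"targets":{"type":"array","items":{"type":"object","properties":{"fingers":{"type":"number"},"tx":{"type":"number"},"ty":{"type":"number"},"tz":{"type":"number"},"ax":{"type":"number"},"ay":{"type":"number"},"az":{"type":"number"}}}}},"required":["targets"]}

```bash
mkdir -p pics
python3 - <<'E'
from bench import arm
import cv2,numpy as np
np.set_printoptions(precision=4,suppress=True)
a=arm.read_camera("scene");b=arm.read_camera("side")
cv2.imwrite("pics/scene.png",a);cv2.imwrite("pics/side.png",b)
for n in("scene","side"):
  m=arm.camera_model(n);print(n,m["fx"],m["fy"],m["cx"],m["cy"]);print(np.array(m["cam_to_world"]))
o=arm.get_obs();print(o["t"],o["tool_pos"],o["tool_rot"],o["ft_force"],o["wrist_torque"],o["finger_gap"])
E
```

```text
scene 501.5883718602531 501.5883718602531 316.0404302905053 243.18440741253332
[[-0.0639  0.7857 -0.6154  1.1375]
 [ 0.9979  0.0475 -0.043  -0.0422]
 [-0.0045 -0.6168 -0.7871  0.8163]
 [ 0.      0.      0.      1.    ]]
side 527.9701592910716 527.9701592910716 320.9339019462971 243.37273041140512
[[-0.9986 -0.041   0.032   0.4992]
 [-0.0483  0.5045 -0.862   0.7809]
 [ 0.0192 -0.8624 -0.5058  0.6001]
 [ 0.      0.      0.      1.    ]]
0.1 [0.2104 0.5879 0.1924] [-3.1402 -0.      2.7978] [ 1.0681  0.4408 -0.104 ] [-0.026   0.0148  0.053 ] 0.0878428137405803
```

View pics/scene.png

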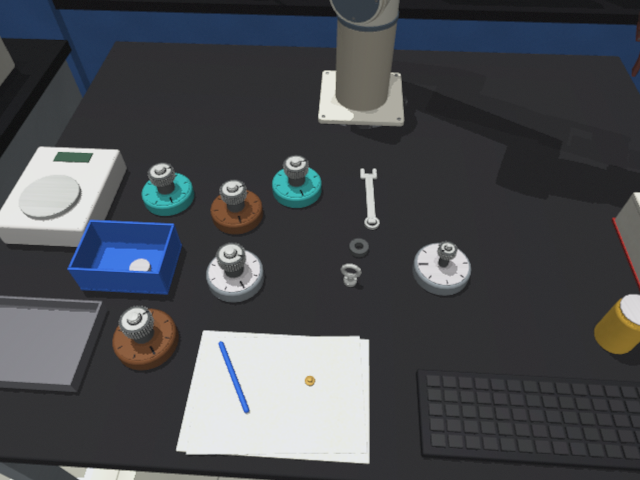

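View pics/side.png

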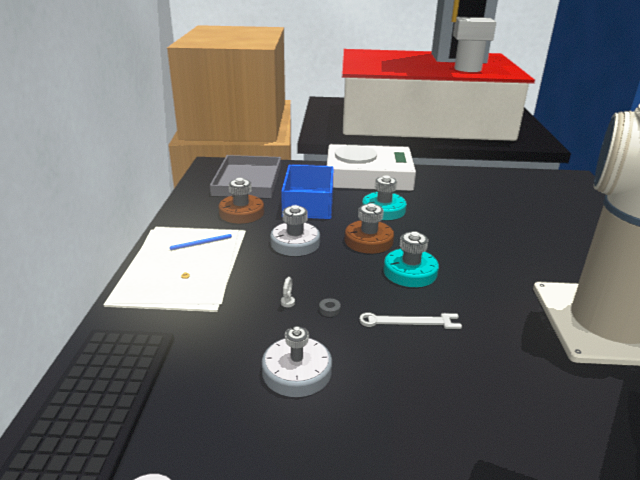

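The candidates in the scene view are:
- White foot, large ring: (232,258)
- White foot, small ring: (447,250)
- Brown: (234,192) and (138,323)
- Turquoise: (162,175) and (296,168)
- Spare ring on the table: (359,246)

The white-footed one with the thick ring at (232,258), seen at (295,217) in the side view, fits. I'll confirm it in an enlarged crop.

Run:
```python
import cv2,numpy as np
a=cv2.imread("pics/scene.png")[230:310,195:275];b=cv2.imread("pics/side.png")[195:265,260:330]
f=lambda i,s:cv2.resize(i,None,fx=s,fy=s,interpolation=cv2.INTER_CUBIC)
A=f(a,5);B=cv2.copyMakeBorder(f(b,5),0,50,0,0,cv2.BORDER_CONSTANT)
cv2.imwrite("pics/crop.png",np.hstack([A,B]))
```

```text
(no output)
```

View pics/crop.png

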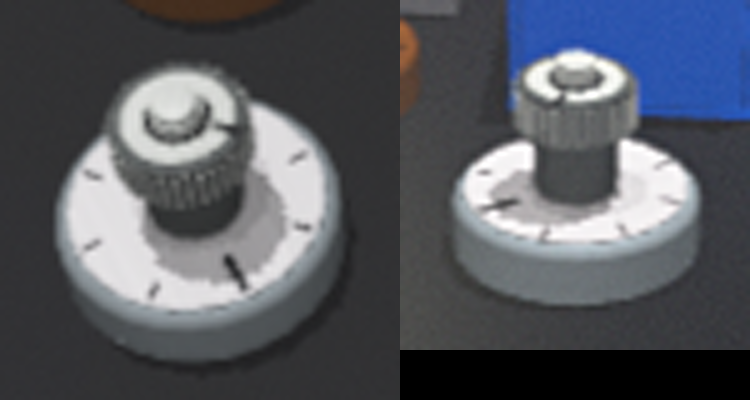

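```bash
cat > h.py <<'E'
from bench import arm
import numpy as np,cv2
np.set_printoptions(precision=4,suppress=True)
def ray(n,u,v,z):
    m=arm.camera_model(n);T=np.array(m["cam_to_world"])
    d=T[:3,:3]@[(u-m["cx"])/m["fx"],(v-m["cy"])/m["fy"],1];o=T[:3,3]
    return o+d*(z-o[2])/d[2]
E
python3 - <<'E'
from h import *
s=lambda x,y,z:ray("scene",195+x/5-.4,230+y/5-.4,z)
d=lambda x,y,z:ray("side",260+(x-400)/5-.4,195+y/5-.4,z)
print("ring",s(181,118,.082),d(577,82,.082)); print("studtop",s(177,112,.092),d(577,66,.092))
print("foot",s(199,205,.028),d(576,190,.028))
print("line",s(229,129,.082),d(553,101,.082)); print("mark",s(235,272,.028),d(500,205,.028))
print("small top",ray("scene",447.5,247,.078),ray("side",296.5,332,.078))
o=arm.get_obs();print(o["t"],o["joints"],o["tool_rot"])
E
```

```text
ring [ 0.5962 -0.2367  0.082 ] [ 0.5946 -0.2357  0.082 ]
studtop [ 0.601 -0.236  0.092] [ 0.5941 -0.2312  0.092 ]
foot [ 0.5973 -0.2371  0.028 ] [ 0.5954 -0.2365  0.028 ]
line [ 0.6001 -0.2184  0.082 ] [ 0.6032 -0.217   0.082 ]
mark [ 0.6269 -0.2186  0.028 ] [ 0.6274 -0.2204  0.028 ]
small top [0.5546 0.1617 0.078 ] [0.5564 0.1597 0.078 ]
0.1 [ 1.208   0.4238  1.6306  0.      1.0886 -0.019 ] [-3.1402 -0.      2.7978]
```

The crop confirms it: a white foot, a thick stud and a big knurled ring. The ring centre is about (0.5955, -0.2362). The black line is at about 70° and the thick mark at about 28°, so it needs roughly 0.7 rad clockwise (az+). I'll translate over with the yaw held.

Emit:
jog_arm:
  targets:
    - {"tx": -29,"ty": -29}
    - {"tx": -29,"ty": -29}
    - {"tx": -29,"ty": -29}
    - {"tx": -29,"ty": -29}
    - {"tx": -29,"ty": -29}
    - {"tx": -29,"ty": -29}
    - {"tx": -29,"ty": -29}
    - {"tx": -29,"ty": -29}

```text
validation failed for argument at $.ta...
```

Emit:
jog_arm:
  targets:
    - {"tx": -29,"ty": -29}
    - {"tx": -29,"ty": -29}
    - {"tx": -29,"ty": -29}
    - {"tx": -29,"ty": -29}
    - {"tx": -29,"ty": -29}
    - {"tx": -29,"ty": -29}
    - {"tx": -29,"ty": -29}
    - {"tx": -29,"ty": -29}

```text
validation failed for argument at $.ta...
```

Emit:
jog_arm:
  targets:
    - {"tx": -29,"ty": -29}
    - {"tx": -29,"ty": -29}
    - {"tx": -29,"ty": -29}
    - {"tx": -29,"ty": -29}
    - {"tx": -29,"ty": -29}
    - {"tx": -20,"ty": -20}
    - {}
    - {}

```text
validation failed for argument at $.ta...
```

Run:
```python
from h import *
from scipy.spatial.transform import Rotation as R
w=arm.camera_model("wrist");print(w["fx"],w["cx"],w["cy"],np.array(w["cam_to_world"]))
cv2.imwrite("pics/w1.png",arm.read_camera("wrist"))
o=arm.get_obs();print(o["t"],o["tool_pos"],o["tool_rot"],o["joints"],o["wrist_torque"],o["ft_force"])
print("tool shift mm",1000*R.from_euler("xyz",o["tool_rot"]).inv().apply(np.array([.5955,-.2362,.052])-o["tool_pos"]))
```

```text
371.64829954431775 316.0097380695984 238.4560293481328 [[ 0.3367  0.9139  0.2268  0.1481]
 [ 0.9416 -0.3263 -0.083   0.6113]
 [-0.0018  0.2416 -0.9704  0.3846]
 [ 0.      0.      0.      1.    ]]
0.15 [0.2105 0.588  0.1925] [-3.1405 -0.      2.7978] [ 1.208   0.4237  1.6305 -0.      1.0886 -0.019 ] [-0.0019  0.0115  0.0205] [ 0.8838  0.3132 -0.2375]
tool shift mm [-640.3053 -646.0312  141.2249]
```

View pics/w1.png

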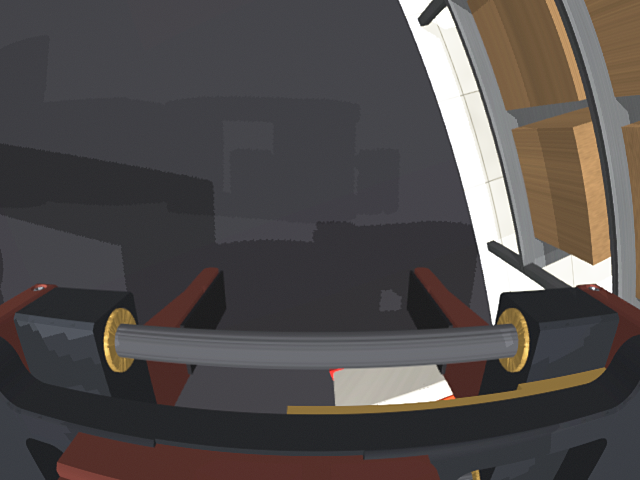

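The calls were refused because each row seems to need every field, and the arm has not moved. The wrist picture shows only bare table and the fingers. I'll try full rows.

Emit:
jog_arm:
  targets:
    - {"fingers": 0,"tx": -29,"ty": -29,"tz": 0,"ax": 0,"ay": 0,"az": 0}
    - {"fingers": 0,"tx": -29,"ty": -29,"tz": 0,"ax": 0,"ay": 0,"az": 0}
    - {"fingers": 0,"tx": -29,"ty": -29,"tz": 0,"ax": 0,"ay": 0,"az": 0}
    - {"fingers": 0,"tx": -29,"ty": -29,"tz": 0,"ax": 0,"ay": 0,"az": 0}
    - {"fingers": 0,"tx": -29,"ty": -29,"tz": 0,"ax": 0,"ay": 0,"az": 0}
    - {"fingers": 0,"tx": -29,"ty": -29,"tz": 0,"ax": 0,"ay": 0,"az": 0}
    - {"fingers": 0,"tx": -29,"ty": -29,"tz": 0,"ax": 0,"ay": 0,"az": 0}
    - {"fingers": 0,"tx": -29,"ty": -29,"tz": 0,"ax": 0,"ay": 0,"az": 0}

```text
t: 0.82
tool_pos: [0.3511, 0.2899, 0.1931]
tool_rot: [-3.142, 0.0, 2.798]
ft_force: [1.0, -0.1, 1.0]
finger_gap: 0.0878
grip_force: 0.0
```

Emit:
jog_arm:
  targets:
    - {"fingers": 0,"tx": -29,"ty": -29,"tz": 0,"ax": 0,"ay": 0,"az": 0}
    - {"fingers": 0,"tx": -29,"ty": -29,"tz": 0,"ax": 0,"ay": 0,"az": 0}
    - {"fingers": 0,"tx": -29,"ty": -29,"tz": 0,"ax": 0,"ay": 0,"az": 0}
    - {"fingers": 0,"tx": -29,"ty": -29,"tz": 0,"ax": 0,"ay": 0,"az": 0}
    - {"fingers": 0,"tx": -29,"ty": -29,"tz": 0,"ax": 0,"ay": 0,"az": 0}
    - {"fingers": 0,"tx": -29,"ty": -29,"tz": 0,"ax": 0,"ay": 0,"az": 0}
    - {"fingers": 0,"tx": -29,"ty": -29,"tz": 0,"ax": 0,"ay": 0,"az": 0}
    - {"fingers": 0,"tx": -29,"ty": -29,"tz": 0,"ax": 0,"ay": 0,"az": 0}

```text
t: 1.48
tool_pos: [0.4914, -0.0069, 0.1931]
tool_rot: [3.142, 0.0, 2.798]
ft_force: [0.2, 0.1, 0.5]
finger_gap: 0.0879
grip_force: 0.0
```

Emit:
jog_arm:
  targets:
    - {"fingers": 0,"tx": -29,"ty": -29,"tz": 0,"ax": 0,"ay": 0,"az": 0}
    - {"fingers": 0,"tx": -29,"ty": -29,"tz": 0,"ax": 0,"ay": 0,"az": 0}
    - {"fingers": 0,"tx": -29,"ty": -29,"tz": 0,"ax": 0,"ay": 0,"az": 0}
    - {"fingers": 0,"tx": -29,"ty": -29,"tz": 0,"ax": 0,"ay": 0,"az": 0}
    - {"fingers": 0,"tx": -25,"ty": -29,"tz": 0,"ax": 0,"ay": 0,"az": 0}
    - {"fingers": 0,"tx": -20,"ty": -25,"tz": 0,"ax": 0,"ay": 0,"az": 0}
    - {"fingers": 0,"tx": 0,"ty": 0,"tz": 0,"ax": 0,"ay": 0,"az": 0}
    - {"fingers": 0,"tx": 0,"ty": 0,"tz": 0,"ax": 0,"ay": 0,"az": 0}

```text
t: 2.15
tool_pos: [0.5852, -0.2205, 0.1923]
tool_rot: [3.141, -0.001, 2.795]
ft_force: [0.2, 1.0, -0.1]
finger_gap: 0.0879
grip_force: 0.0
```

```bash
cat >> h.py <<'E'
from scipy.spatial.transform import Rotation as R
def st(c=(.5955,-.2362,.052)):
    o=arm.get_obs();print(o["t"],o["tool_pos"],o["tool_rot"],o["joints"],o["wrist_torque"],o["ft_force"],o["finger_gap"],o["grip_force"])
    print("tool shift mm",1000*R.from_euler("xyz",o["tool_rot"]).inv().apply(np.array(c)-o["tool_pos"]))
E
python3 - <<'E'
from h import *
w=arm.camera_model("wrist");print(np.array(w["cam_to_world"]))
cv2.imwrite("pics/w2.png",arm.read_camera("wrist"));st()
def proj(p):
    T=np.array(w["cam_to_world"]);q=T[:3,:3].T@(np.array(p)-T[:3,3]);r=np.hypot(*q[:2]);k=w["fx"]*np.arctan2(r,q[2])/r
    return w["cx"]+q[0]*k,w["cy"]+q[1]*k
print(proj([.5955,-.2362,.092]),proj([.5955,-.2362,.082]))
E
```

```text
[[ 0.3392  0.9131  0.2263  0.5229]
 [ 0.9407 -0.3292 -0.0819 -0.1973]
 [-0.0003  0.2407 -0.9706  0.3846]
 [ 0.      0.      0.      1.    ]]
2.2 [ 0.5847 -0.2191  0.1924] [ 3.1412 -0.0015  2.7965] [-0.3778  0.4238  1.6305  0.0004  1.0888 -1.6037] [ 0.009  -0.0016  0.0291] [ 1.2768 -0.2663 -0.1604] 0.0877275131996722 0.0
tool shift mm [-16.138  -12.4493 140.35  ]
(np.float64(301.5138085613525), np.float64(249.0142833729917)) (np.float64(301.9643966970932), np.float64(245.83574506396553))
```

View pics/w2.png

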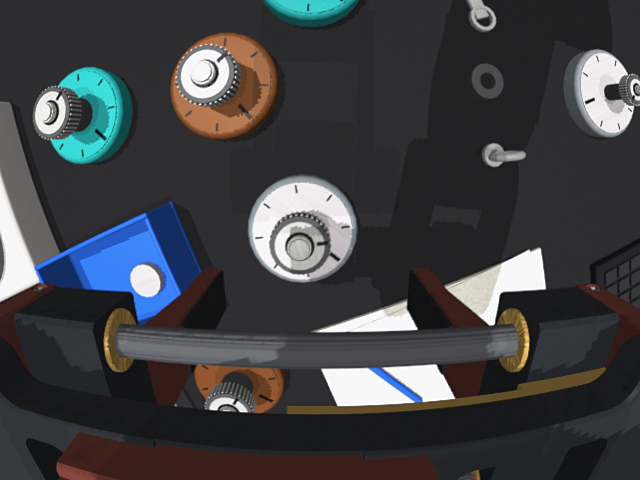

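The ring's stud top is at (300,247), against a prediction of (301.5,249), so they agree within 2 mm. The black line runs to (325,243) and the thick mark is at (334,256), about 45° clockwise, as expected. I'll centre and descend.

Emit:
jog_arm:
  targets:
    - {"fingers": 0,"tx": -15.4,"ty": -12.5,"tz": 0,"ax": 0,"ay": 0,"az": 0}
    - {"fingers": 0,"tx": 0,"ty": 0,"tz": 30,"ax": 0,"ay": 0,"az": 0}
    - {"fingers": 0,"tx": 0,"ty": 0,"tz": 35,"ax": 0,"ay": 0,"az": 0}
    - {"fingers": 0,"tx": 0,"ty": 0,"tz": 35,"ax": 0,"ay": 0,"az": 0}
    - {"fingers": 0,"tx": 0,"ty": 0,"tz": 25,"ax": 0,"ay": 0,"az": 0}
    - {"fingers": 0,"tx": 0,"ty": 0,"tz": 15,"ax": 0,"ay": 0,"az": 0}
    - {"fingers": 0,"tx": 0,"ty": 0,"tz": 0,"ax": 0,"ay": 0,"az": 0}
    - {"fingers": 0,"tx": 0,"ty": 0,"tz": 0,"ax": 0,"ay": 0,"az": 0}

```text
t: 2.87
tool_pos: [0.5949, -0.2345, 0.0527]
tool_rot: [3.141, -0.002, 2.799]
ft_force: [-0.2, -0.1, 0.8]
finger_gap: 0.0879
grip_force: 0.0
```

```bash
python3 -c "
from h import *
st((.5947,-.2364,.052))"
```

```text
2.8667 [ 0.5949 -0.2345  0.0527] [ 3.1414 -0.0022  2.7992] [-0.3941  0.6204  1.6724  0.0001  0.851  -1.6226] [-0.0586  0.0343  0.0356] [-0.1692 -0.12    0.8089] 0.08790099571819397 0.0
tool shift mm [-0.458  -1.8696  0.6778]
```

Emit:
jog_arm:
  targets:
    - {"fingers": 0,"tx": -0.5,"ty": -1.5,"tz": 0,"ax": 0,"ay": 0,"az": 0}
    - {"fingers": 1,"tx": 0,"ty": 0,"tz": 0,"ax": 0,"ay": 0,"az": 0}
    - {"fingers": 1,"tx": 0,"ty": 0,"tz": 0,"ax": 0,"ay": 0,"az": 0}
    - {"fingers": 1,"tx": 0,"ty": 0,"tz": 0,"ax": 0,"ay": 0,"az": 0}
    - {"fingers": 1,"tx": 0,"ty": 0,"tz": 0,"ax": 0,"ay": 0,"az": 0}
    - {"fingers": 1,"tx": 0,"ty": 0,"tz": 0,"ax": 0,"ay": 0,"az": 0}
    - {"fingers": 1,"tx": 0,"ty": 0,"tz": 0,"ax": 0,"ay": 0,"az": 0}
    - {"fingers": 1,"tx": 0,"ty": 0,"tz": 0,"ax": 0,"ay": 0,"az": 0}

```text
t: 3.53
tool_pos: [0.5956, -0.2377, 0.0531]
tool_rot: [-3.142, 0.0, 2.798]
ft_force: [0.4, -0.4, -1.2]
finger_gap: 0.0446
grip_force: 0.0
```

```bash
python3 -c "
from h import *
st((.5947,-.2364,.052))"
```

```text
3.5333 [ 0.5956 -0.2377  0.0531] [-3.1416  0.      2.7977] [-0.3983  0.6211  1.6696 -0.      0.8509 -1.6252] [-0.0017  0.0142  0.0335] [ 0.4223 -0.4486 -1.1642] 0.044648121305351854 0.0
tool shift mm [1.2836 0.9564 1.1412]
```

Run:
```python
from h import *
f=lambda i,s:cv2.resize(i,None,fx=s,fy=s,interpolation=cv2.INTER_CUBIC)
a=arm.read_camera("scene")[190:310,170:300];b=arm.read_camera("side")[150:270,230:360]
w=arm.read_camera("wrist")[180:460,130:500]
A=np.hstack([f(a,3),f(b,3)]);W=w[:230]
W=cv2.copyMakeBorder(W,0,0,0,A.shape[1]-W.shape[1],cv2.BORDER_CONSTANT)
cv2.imwrite("pics/c3.png",np.vstack([A,W]));st()
```

```text
3.6833 [ 0.5955 -0.2377  0.053 ] [ 3.1416 -0.0002  2.7977] [-0.3983  0.6213  1.6696  0.      0.8508 -1.6252] [ 0.019  -0.0086  0.0016] [ 0.4275 -0.3169  0.1353] 0.03237173297151902 0.0
tool shift mm [0.5396 1.3869 0.9742]
```

View pics/c3.png

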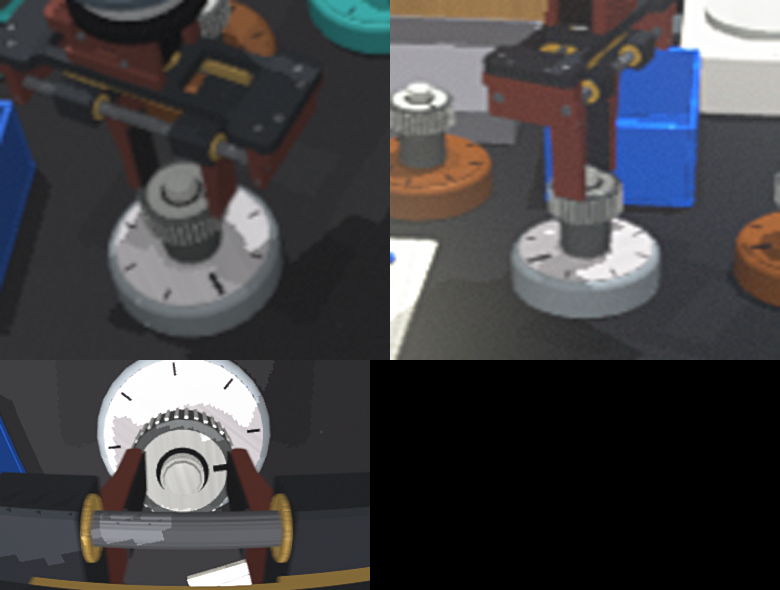

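Run:
```python
from h import *
def proj(n,p,T=None):
    w=arm.camera_model(n);T=np.array(w["cam_to_world"]);q=T[:3,:3].T@(np.array(p)-T[:3,3])
    if n!="wrist": return w["cx"]+q[0]/q[2]*w["fx"],w["cy"]+q[1]/q[2]*w["fy"]
    r=np.hypot(*q[:2]);k=w["fx"]*np.arctan2(r,q[2])/r
    return w["cx"]+q[0]*k,w["cy"]+q[1]*k
o=arm.get_obs();c=np.array(o["tool_pos"]);Rm=R.from_euler("xyz",o["tool_rot"])
for g in(.044,.019,-.019):
  for dz in(0,-.019,-.03,-.06):
    p=c+Rm.apply([0,g,dz]);s=np.array(proj("scene",p));d=np.array(proj("side",p));w=np.array(proj("wrist",p))
    print(g,dz,"scenecrop",(s-[170,190])*3,"sidecrop",(d-[230,150])*3+[390,0],"wrist",w,"wcrop",w-[130,180]+[0,360])
for z in(.082,.060,.028): print(z,[np.round(proj(n,[.595,-.2363,z]),1) for n in("scene","side","wrist")])
```

```text
0.044 0 scenecrop [249.7586 239.2097] sidecrop [558.0128 243.8655] wrist [394.2004 271.1779] wcrop [264.2004 451.1779]
0.044 -0.019 scenecrop [246.5421 221.2777] sidecrop [557.6231 220.234 ] wrist [401.5537 283.3186] wcrop [271.5537 463.3186]
0.044 -0.03 scenecrop [244.6315 210.626 ] sidecrop [557.3944 206.3652] wrist [406.4321 291.4255] wcrop [276.4321 471.4255]
0.044 -0.06 scenecrop [239.2307 180.5161] sidecrop [556.7587 167.823 ] wrist [422.7514 318.8563] wcrop [292.7514 498.8563]
0.019 0 scenecrop [214.1869 226.2654] sidecrop [573.093  228.5202] wrist [349.5397 271.5553] wcrop [219.5397 451.5553]
0.019 -0.019 scenecrop [210.4156 208.2441] sidecrop [572.8381 205.176 ] wrist [352.7703 283.9509] wcrop [222.7703 463.9509]
0.019 -0.03 scenecrop [208.1758 197.5412] sidecrop [572.6885 191.4791] wrist [354.9266 292.2666] wcrop [224.9266 472.2666]
0.019 -0.06 scenecrop [201.846  167.2939] sidecrop [572.273  153.4276] wrist [362.2222 320.6629] wcrop [232.2222 500.6629]
-0.019 0 scenecrop [161.0093 206.9146] sidecrop [595.0293 206.1983] wrist [280.2212 271.5073] wcrop [150.2212 451.5073]
-0.019 -0.019 scenecrop [156.4232 188.765 ] sidecrop [594.9622 183.2803] wrist [276.7384 283.8903] wcrop [146.7384 463.8903]
-0.019 -0.03 scenecrop [153.7001 177.9887] sidecrop [594.9228 169.8382] wrist [274.4141 292.1961] wcrop [144.4141 472.1961]
-0.019 -0.06 scenecrop [146.0075 147.545 ] sidecrop [594.8135 132.5125] wrist [266.552  320.5491] wcrop [136.552  500.5491]
0.082 [array([231.1, 252.7]), array([294.8, 210.9]), array([317. , 289.7])]
0.06 [array([232.8, 259.8]), array([294.9, 219.9]), array([317. , 274.2])]
0.028 [array([235. , 269.6]), array([295. , 232.7]), array([316.9, 256.7])]
```

The fingers closed past 52 mm without touching: the gap is 32 mm with no force. In the side view the near finger ends at about (568,196), level with the ring's top, so the real tips seem higher than the stated TCP. I'll open again and measure the tip height.

Emit:
jog_arm:
  targets:
    - {"fingers": 0.2,"tx": 0,"ty": 0,"tz": 0,"ax": 0,"ay": 0,"az": 0}
    - {"fingers": 0.2,"tx": 0,"ty": 0,"tz": 0,"ax": 0,"ay": 0,"az": 0}
    - {"fingers": 0.2,"tx": 0,"ty": 0,"tz": 0,"ax": 0,"ay": 0,"az": 0}
    - {"fingers": 0.2,"tx": 0,"ty": 0,"tz": 0,"ax": 0,"ay": 0,"az": 0}
    - {"fingers": 0.2,"tx": 0,"ty": 0,"tz": 0,"ax": 0,"ay": 0,"az": 0}
    - {"fingers": 0.2,"tx": 0,"ty": 0,"tz": 0,"ax": 0,"ay": 0,"az": 0}

```text
t: 4.18
tool_pos: [0.5956, -0.2377, 0.0531]
tool_rot: [3.142, -0.0, 2.798]
ft_force: [-0.0, -0.3, -0.5]
finger_gap: 0.0688
grip_force: 0.0
```

Run:
```python
from h import *
f=lambda i,s:cv2.resize(i,None,fx=s,fy=s,interpolation=cv2.INTER_CUBIC)
a=arm.read_camera("scene")[220:310,190:285];b=arm.read_camera("side")[180:270,250:345]
cv2.imwrite("pics/c4.png",np.hstack([f(a,4),f(b,4)]));st()
def proj(n,p):
    w=arm.camera_model(n);T=np.array(w["cam_to_world"]);q=T[:3,:3].T@(np.array(p)-T[:3,3])
    return np.array([w["cx"]+q[0]/q[2]*w["fx"],w["cy"]+q[1]/q[2]*w["fy"]])
o=arm.get_obs();c=np.array(o["tool_pos"]);Rm=R.from_euler("xyz",o["tool_rot"]);h=o["finger_gap"]/2
for y in(h,-h):
  for x in(.01,-.01):
    for dz in(0,-.015,-.03):
      p=c+Rm.apply([x,y,dz]);print(y,x,dz,(proj("scene",p)-[190,220])*4,(proj("side",p)-[250,180])*4+[380,0])
```

```text
4.2833 [ 0.5956 -0.2377  0.0531] [ 3.1416 -0.      2.7978] [-0.3982  0.6212  1.6696  0.      0.8508 -1.6253] [ 0.0085 -0.0089  0.0428] [-0.1555 -0.1826 -0.2922] 0.0701196933673306 0.0
tool shift mm [0.5963 1.3425 1.0609]
0.0350598466836653 0.01 0 [246.0687 176.7014] [548.1041 201.3807]
0.0350598466836653 0.01 -0.015 [242.6367 157.7605] [547.8634 176.6121]
0.0350598466836653 0.01 -0.03 [239.1162 138.3313] [547.6194 151.5053]
0.0350598466836653 -0.01 0 [225.7856 209.0075] [514.3149 193.8973]
0.0350598466836653 -0.01 -0.015 [222.0499 190.2493] [513.8478 169.2194]
0.0350598466836653 -0.01 -0.03 [218.2168 171.0015] [513.3743 144.2065]
-0.0350598466836653 0.01 0 [115.7924 129.6672] [601.4364 146.1122]
-0.0350598466836653 0.01 -0.015 [110.7961 110.4871] [601.5516 122.1703]
-0.0350598466836653 0.01 -0.03 [105.6734  90.8217] [601.6682  97.9173]
-0.0350598466836653 -0.01 0 [ 94.3258 160.8176] [568.9552 139.2803]
-0.0350598466836653 -0.01 -0.015 [ 88.9976 141.7993] [568.8611 115.4246]
-0.0350598466836653 -0.01 -0.03 [ 83.533 122.294] [568.7659  91.2604]
```

View pics/c4.png

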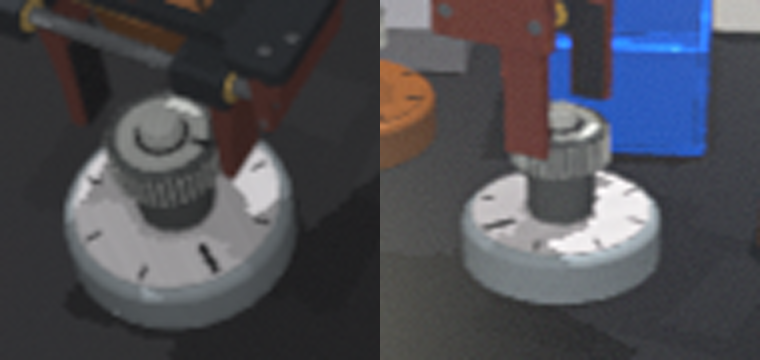

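Both near-finger tip corners, (507,153) and (547,158), lie about 28 mm above the reported TCP, so the real tips are at z of about 0.08. That is above the ring, which is why they missed. I'll lower about 25 mm in small steps, watching the force.

Emit:
jog_arm:
  targets:
    - {"fingers": 0.05,"tx": 0,"ty": 1,"tz": 0,"ax": 0,"ay": 0,"az": 0}
    - {"fingers": 0.05,"tx": 0,"ty": 0,"tz": 5,"ax": 0,"ay": 0,"az": 0}
    - {"fingers": 0.05,"tx": 0,"ty": 0,"tz": 5,"ax": 0,"ay": 0,"az": 0}
    - {"fingers": 0.05,"tx": 0,"ty": 0,"tz": 2,"ax": 0,"ay": 0,"az": 0}
    - {"fingers": 0.05,"tx": 0,"ty": 0,"tz": 0,"ax": 0,"ay": 0,"az": 0}

```text
t: 4.7
tool_pos: [0.5953, -0.2365, 0.0401]
tool_rot: [3.142, -0.002, 2.798]
ft_force: [0.5, 0.3, 0.1]
finger_gap: 0.0834
grip_force: 0.0
```

Emit:
jog_arm:
  targets:
    - {"fingers": 0.05,"tx": 0,"ty": 0,"tz": 4,"ax": 0,"ay": 0,"az": 0}
    - {"fingers": 0.05,"tx": 0,"ty": 0,"tz": 4,"ax": 0,"ay": 0,"az": 0}
    - {"fingers": 0.05,"tx": 0,"ty": 0,"tz": 2,"ax": 0,"ay": 0,"az": 0}
    - {"fingers": 0.05,"tx": 0,"ty": 0,"tz": 0,"ax": 0,"ay": 0,"az": 0}

```text
t: 5.03
tool_pos: [0.5955, -0.2365, 0.0304]
tool_rot: [3.142, -0.001, 2.798]
ft_force: [0.6, -0.2, -0.3]
finger_gap: 0.0837
grip_force: 0.0
```

Run:
```python
from h import *
f=lambda i,s:cv2.resize(i,None,fx=s,fy=s,interpolation=cv2.INTER_CUBIC)
a=arm.read_camera("scene")[220:310,190:285];b=arm.read_camera("side")[180:270,250:345]
cv2.imwrite("pics/c5.png",np.hstack([f(a,4),f(b,4)]));st()
```

```text
5.1333 [ 0.5959 -0.2367  0.0309] [ 3.1416 -0.0002  2.7978] [-0.3967  0.6529  1.6754  0.      0.8135 -1.6237] [ 0.0498 -0.0289 -0.0204] [-0.1626  0.2044  0.2519] 0.08355905175337806 0.0
tool shift mm [  0.5436   0.3637 -21.0509]
```

View pics/c5.png

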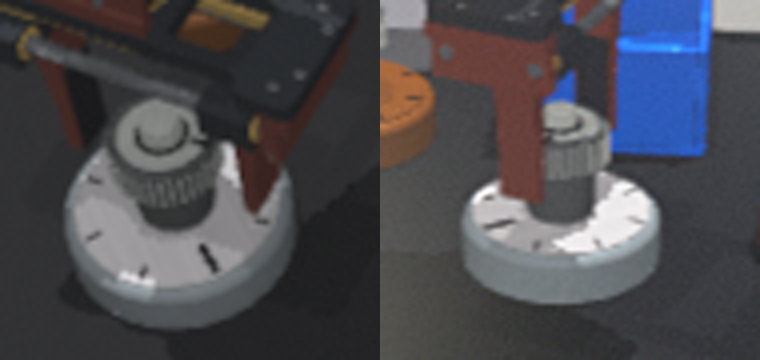

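The tips now straddle the ring: the near finger ends at (500–545, 200), at z of about 0.056. I'll close.

Emit:
jog_arm:
  targets:
    - {"fingers": 1,"tx": 0,"ty": 0,"tz": 1,"ax": 0,"ay": 0,"az": 0}
    - {"fingers": 1,"tx": 0,"ty": 0,"tz": 0,"ax": 0,"ay": 0,"az": 0}
    - {"fingers": 1,"tx": 0,"ty": 0,"tz": 0,"ax": 0,"ay": 0,"az": 0}
    - {"fingers": 1,"tx": 0,"ty": 0,"tz": 0,"ax": 0,"ay": 0,"az": 0}
    - {"fingers": 1,"tx": 0,"ty": 0,"tz": 0,"ax": 0,"ay": 0,"az": 0}
    - {"fingers": 1,"tx": 0,"ty": 0,"tz": 0,"ax": 0,"ay": 0,"az": 0}
    - {"fingers": 1,"tx": 0,"ty": 0,"tz": 0,"ax": 0,"ay": 0,"az": 0}
    - {"fingers": 1,"tx": 0,"ty": 0,"tz": 0,"ax": 0,"ay": 0,"az": 0}

```text
t: 5.8
tool_pos: [0.5952, -0.2393, 0.0303]
tool_rot: [-3.138, 0.0, 2.798]
ft_force: [-5.6, -12.1, -0.2]
finger_gap: 0.0518
grip_force: 30.0
```

```bash
python3 -c "
from h import *
st()"
```

```text
5.8 [ 0.5952 -0.2393  0.0303] [-3.1385  0.0005  2.7982] [-0.3992  0.654   1.6753 -0.0043  0.8116 -1.6236] [-1.8489  0.7428 -0.0688] [ -5.579  -12.0505  -0.2043] 0.05175424970686561 29.999848902225494
tool shift mm [  0.7872   2.9725 -21.7413]
```

Emit:
jog_arm:
  targets:
    - {"fingers": 1,"tx": 0,"ty": -2.7,"tz": 0,"ax": 0,"ay": 0,"az": 0}
    - {"fingers": 1,"tx": 0,"ty": 0,"tz": 0,"ax": 0,"ay": 0,"az": 0}
    - {"fingers": 1,"tx": 0,"ty": 0,"tz": 0,"ax": 0,"ay": 0,"az": 0}

```text
t: 6.05
tool_pos: [0.5951, -0.2394, 0.0302]
tool_rot: [-3.141, 0.0, 2.798]
ft_force: [-0.0, -1.9, 1.5]
finger_gap: 0.0512
grip_force: 30.0
```

```bash
python3 -c "
from h import *
st()"
```

```text
6.05 [ 0.5951 -0.2394  0.0302] [-3.1414  0.0003  2.7978] [-0.401   0.6541  1.6752 -0.0002  0.812  -1.6279] [-0.1165  0.0279 -0.0541] [-0.0382 -1.8984  1.4891] 0.051191690509701765 30.00011533498764
tool shift mm [  0.7264   3.1843 -21.7728]
```

The grip is relieved. Now I'll turn clockwise (az+) and check the torque.

Emit:
jog_arm:
  targets:
    - {"fingers": 1,"tx": 0,"ty": 0,"tz": 0,"ax": 0,"ay": 0,"az": 0.1}
    - {"fingers": 1,"tx": 0,"ty": 0,"tz": 0,"ax": 0,"ay": 0,"az": 0.1}
    - {"fingers": 1,"tx": 0,"ty": 0,"tz": 0,"ax": 0,"ay": 0,"az": 0.1}
    - {"fingers": 1,"tx": 0,"ty": 0,"tz": 0,"ax": 0,"ay": 0,"az": 0.1}
    - {"fingers": 1,"tx": 0,"ty": 0,"tz": 0,"ax": 0,"ay": 0,"az": 0.05}
    - {"fingers": 1,"tx": 0,"ty": 0,"tz": 0,"ax": 0,"ay": 0,"az": 0}

```text
t: 6.55
tool_pos: [0.5953, -0.2392, 0.0302]
tool_rot: [3.142, 0.0, 2.347]
ft_force: [-0.2, -0.3, 0.6]
finger_gap: 0.0518
grip_force: 30.0
```

```bash
python3 -c "
from h import *
for i in range(1): st()"
```

```text
6.55 [ 0.5953 -0.2392  0.0302] [3.1415 0.0005 2.3465] [-0.4006  0.6542  1.6751 -0.0002  0.8118 -1.1762] [-0.1138 -0.0749  0.0341] [-0.176  -0.3169  0.5733] 0.05183151270192841 30.000842213630676
tool shift mm [  2.0147   2.259  -21.7907]
```

Emit:
jog_arm:
  targets:
    - {"fingers": 1,"tx": 0,"ty": 0,"tz": 0,"ax": 0,"ay": 0,"az": 0.08}
    - {"fingers": 1,"tx": 0,"ty": 0,"tz": 0,"ax": 0,"ay": 0,"az": 0.07}
    - {"fingers": 1,"tx": 0,"ty": 0,"tz": 0,"ax": 0,"ay": 0,"az": 0}

```text
t: 6.8
tool_pos: [0.5954, -0.2392, 0.0303]
tool_rot: [3.141, 0.0, 2.197]
ft_force: [1.7, -0.5, 0.7]
finger_gap: 0.0519
grip_force: 30.0
```

```bash
cat > tq.py <<'E'
from h import *
z=[]
for i in range(6): arm.read_camera("side"); z.append(arm.get_obs()["wrist_torque"][2])
print("Tz",np.mean(z),np.std(z));st()
E
python3 tq.py
```

```text
Tz 0.0039797792911792675 0.036047125450725415
7.1 [ 0.5954 -0.2392  0.0302] [3.1412 0.0003 2.1993] [-0.4007  0.6542  1.6751  0.0002  0.8118 -1.0294] [ 0.1349 -0.3346  0.0199] [2.1291 1.7533 1.0551] 0.051745647558802815 30.000272691249847
tool shift mm [  2.3231   1.8879 -21.7907]
```

Still free after 0.60 rad, so I'll continue in small steps.

Emit:
jog_arm:
  targets:
    - {"fingers": 1,"tx": 0,"ty": 0,"tz": 0,"ax": 0,"ay": 0,"az": 0.05}
    - {"fingers": 1,"tx": 0,"ty": 0,"tz": 0,"ax": 0,"ay": 0,"az": 0.05}
    - {"fingers": 1,"tx": 0,"ty": 0,"tz": 0,"ax": 0,"ay": 0,"az": 0}

```text
t: 7.35
tool_pos: [0.5954, -0.2392, 0.0302]
tool_rot: [3.141, 0.0, 2.097]
ft_force: [2.0, 1.9, 1.0]
finger_gap: 0.051
grip_force: 30.0
```

```bash
python3 tq.py
```

```text
Tz 0.014093122535256991 0.020117967356180568
7.65 [ 0.5954 -0.2392  0.0302] [3.141  0.0004 2.0987] [-0.4007  0.6542  1.6751  0.0003  0.8117 -0.9288] [ 0.3691 -0.5709  0.0109] [3.6153 1.843  1.5423] 0.051350939100764784 30.00027358531952
tool shift mm [  2.5529   1.6119 -21.7666]
```

Emit:
jog_arm:
  targets:
    - {"fingers": 1,"tx": 0,"ty": 0,"tz": 0,"ax": 0,"ay": 0,"az": 0.05}
    - {"fingers": 1,"tx": 0,"ty": 0,"tz": 0,"ax": 0,"ay": 0,"az": 0.05}
    - {"fingers": 1,"tx": 0,"ty": 0,"tz": 0,"ax": 0,"ay": 0,"az": 0}

```text
t: 7.9
tool_pos: [0.5955, -0.2392, 0.0302]
tool_rot: [3.141, 0.0, 1.997]
ft_force: [3.7, 2.3, 2.0]
finger_gap: 0.0516
grip_force: 30.0
```

```bash
python3 tq.py
```

```text
Tz 0.03434560185215157 0.020213270946131883
8.2 [ 0.5954 -0.2392  0.0302] [3.1409 0.0003 1.9988] [-0.4007  0.6542  1.675   0.0004  0.8117 -0.829 ] [ 0.5036 -0.8156  0.0099] [3.855  2.3646 2.3757] 0.05136302007758942 30.000420212745667
tool shift mm [  2.6982   1.3173 -21.7847]
```

Emit:
jog_arm:
  targets:
    - {"fingers": 1,"tx": 0,"ty": 0,"tz": 0,"ax": 0,"ay": 0,"az": 0.04}
    - {"fingers": 1,"tx": 0,"ty": 0,"tz": 0,"ax": 0,"ay": 0,"az": 0.04}
    - {"fingers": 1,"tx": 0,"ty": 0,"tz": 0,"ax": 0,"ay": 0,"az": 0}

```text
t: 8.45
tool_pos: [0.5955, -0.2392, 0.0302]
tool_rot: [3.141, 0.0, 1.917]
ft_force: [3.8, 4.0, 2.2]
finger_gap: 0.0515
grip_force: 30.0
```

```bash
python3 tq.py
python3 - <<'E'
from h import *
f=lambda i,s:cv2.resize(i,None,fx=s,fy=s,interpolation=cv2.INTER_CUBIC)
a=arm.read_camera("scene")[220:310,190:285];b=arm.read_camera("wrist")[190:370,225:415]
cv2.imwrite("pics/c6.png",np.hstack([f(a,4),f(b,2)]))
E
```

```text
Tz 0.10837788183308579 0.026822884249281757
8.75 [ 0.5955 -0.2392  0.0302] [3.1409 0.0003 1.9191] [-0.4006  0.6542  1.675   0.0003  0.8116 -0.7491] [ 0.5189 -0.8391  0.0738] [5.3768 3.3299 2.0765] 0.05138738834084582 30.00037372112274
tool shift mm [  2.8018   1.0696 -21.7838]
```

View pics/c6.png

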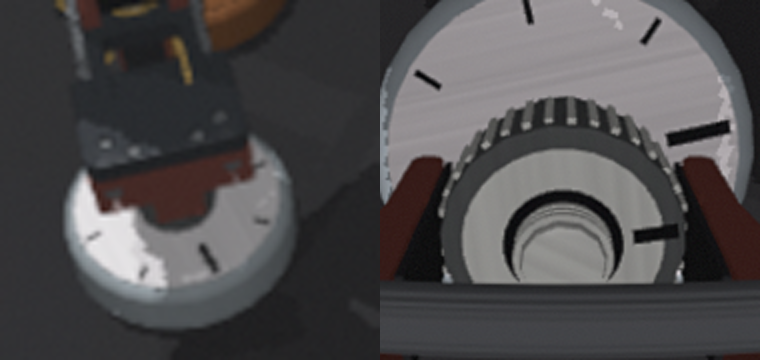

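The line at (656,233) is now parallel with the thick mark at (698,132), and the torque has risen to 0.11 N m, so this is the thread's end. One more small turn will pass 0.08 rad clearly.

Emit:
jog_arm:
  targets:
    - {"fingers": 1,"tx": 0,"ty": 0,"tz": 0,"ax": 0,"ay": 0,"az": 0.05}
    - {"fingers": 1,"tx": 0,"ty": 0,"tz": 0,"ax": 0,"ay": 0,"az": 0.04}
    - {"fingers": 1,"tx": 0,"ty": 0,"tz": 0,"ax": 0,"ay": 0,"az": 0}
    - {"fingers": 1,"tx": 0,"ty": 0,"tz": 0,"ax": 0,"ay": 0,"az": 0}

```text
t: 9.18
tool_pos: [0.5955, -0.2392, 0.0302]
tool_rot: [3.141, 0.0, 1.829]
ft_force: [4.8, 3.4, 1.7]
finger_gap: 0.0517
grip_force: 30.0
```

```bash
python3 tq.py
```

```text
Tz 0.26699970861505956 0.015833731432926698
9.4833 [ 0.5955 -0.2392  0.0302] [3.1409 0.0004 1.8295] [-0.4005  0.6543  1.675   0.0002  0.8116 -0.6594] [ 0.5419 -0.8563  0.2899] [4.0675 3.7196 1.7439] 0.05175291738026367 30.000385344028473
tool shift mm [  2.8553   0.7328 -21.7883]
```

The torque is 0.27 N m, so the stud is twisted about 0.17 rad: firm. I'll ease back most of the twist, open and lift.

Emit:
jog_arm:
  targets:
    - {"fingers": 1,"tx": 0,"ty": 0,"tz": 0,"ax": 0,"ay": 0,"az": -0.06}
    - {"fingers": 1,"tx": 0,"ty": 0,"tz": 0,"ax": 0,"ay": 0,"az": -0.06}
    - {"fingers": 1,"tx": 0,"ty": 0,"tz": 0,"ax": 0,"ay": 0,"az": 0}
    - {"fingers": 0,"tx": 0,"ty": 0,"tz": 0,"ax": 0,"ay": 0,"az": 0}
    - {"fingers": 0,"tx": 0,"ty": 0,"tz": 0,"ax": 0,"ay": 0,"az": 0}
    - {"fingers": 0,"tx": 0,"ty": 0,"tz": 0,"ax": 0,"ay": 0,"az": 0}
    - {"fingers": 0,"tx": 0,"ty": 0,"tz": 0,"ax": 0,"ay": 0,"az": 0}
    - {"fingers": 0,"tx": 0,"ty": 0,"tz": 0,"ax": 0,"ay": 0,"az": 0}

```text
t: 10.15
tool_pos: [0.5945, -0.2394, 0.0298]
tool_rot: [-3.141, -0.001, 1.948]
ft_force: [-0.0, -0.3, -0.2]
finger_gap: 0.081
grip_force: 0.0
```

Emit:
jog_arm:
  targets:
    - {"fingers": 0,"tx": 0,"ty": 0,"tz": -15,"ax": 0,"ay": 0,"az": 0}
    - {"fingers": 0,"tx": 0,"ty": 0,"tz": -30,"ax": 0,"ay": 0,"az": 0}
    - {"fingers": 0,"tx": 0,"ty": 0,"tz": -35,"ax": 0,"ay": 0,"az": 0}
    - {"fingers": 0,"tx": 0,"ty": 0,"tz": -35,"ax": 0,"ay": 0,"az": 0}
    - {"fingers": 0,"tx": 0,"ty": 0,"tz": -30,"ax": 0,"ay": 0,"az": 0}
    - {"fingers": 0,"tx": 0,"ty": 0,"tz": 0,"ax": 0,"ay": 0,"az": 0}
    - {"fingers": 0,"tx": 0,"ty": 0,"tz": 0,"ax": 0,"ay": 0,"az": 0}

```text
t: 10.73
tool_pos: [0.596, -0.2399, 0.1771]
tool_rot: [3.139, 0.003, 1.948]
ft_force: [-0.9, 0.1, -1.1]
finger_gap: 0.0877
grip_force: 0.0
```

Run:
```python
from h import *
f=lambda i,s:cv2.resize(i,None,fx=s,fy=s,interpolation=cv2.INTER_CUBIC)
a=arm.read_camera("scene")[220:310,190:285];b=arm.read_camera("wrist")[160:340,225:415]
cv2.imwrite("pics/c7.png",np.hstack([f(a,4),f(b,2)]));st()
```

```text
10.8333 [ 0.5941 -0.239   0.174 ] [-3.1402 -0.0012  1.9478] [-0.401   0.4672  1.6073 -0.0001  1.0689 -0.7779] [-0.1258  0.0844 -0.0001] [0.3541 0.6618 0.5725] 0.08791278269524277 0.0
tool shift mm [  1.9645   2.4863 121.9944]
```

View pics/c7.png

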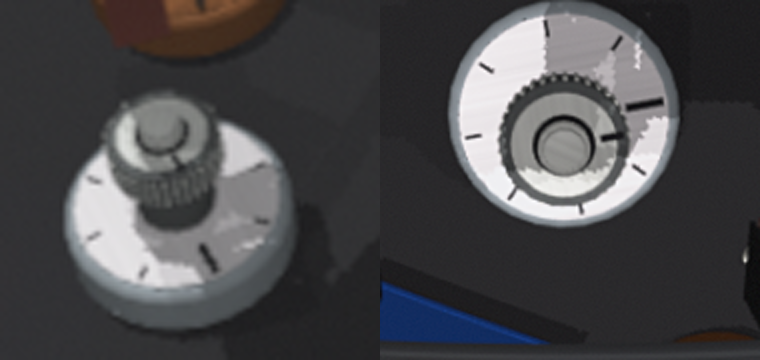

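The ring's line at (612,137) is parallel to the thick mark at (645,105), the ring is released and the gripper is clear. The brown stand under the gripper in the scene crop is 6–7 cm below the tips, so I'll hand in.

```bash
python3 -c "
from bench import arm
print(arm.job_done())"
```

```text
the job is handed in; nothing more can be done
None
```

I turned the larger ring gauge clockwise to the end of its thread (0.27 N m, about 0.17 rad of stud twist), eased it back, released it and handed the job in; the smaller gauge was not touched, and no verdict was shown.

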